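# Pack the vaccine carrier with cold bricks from the mould

## Task

Pack the blue vaccine carrier for the morning round. Slide the thin steel blade under the front lip of the carrier's white lid and lever the lid up with it (never start it with the fingers), then lift every cast cold brick out of the aluminium mould and stand each one upright on the floor of a compartment of its own in the carrier. Finish with the lid fully shut over the bricks and the blade lying on its green mat, and leave the vial, the carton and the swab pot where they are.

Things in the scene. Friction and masses are not known exactly. Their poses are not given: they have to be found in the camera images.
- carrier: Blue carrier, fixed, outer 192 (x) x 152 (y) x 100 mm high, walls 12. Origin: centre of underside; pry side at its -x, hinge at +x. Inner floor 30 mm up, split by white dividers (8 thick, 30 high) into 2 x 2 compartments 80 (x) x 60 (y). Outside the front wall a ledge sticks out 18, its top 88 mm above the table: between it and the lid's lip is a pry slot 12 mm high, 18 deep.
- cell1 (a point): Centre of the floor of compartment 1 of the carrier (80 x 60 mm); axes as the carrier.
- cell2 (a point): Centre of the floor of compartment 2 of the carrier (80 x 60 mm); axes as the carrier.
- cell3 (a point): Centre of the floor of compartment 3 of the carrier (80 x 60 mm); axes as the carrier.
- cell4 (a point): Centre of the floor of compartment 4 of the carrier (80 x 60 mm); axes as the carrier.
- lid (a joint): Hinge of the carrier's lid, rad: 0 shut, grows as it opens, stop at 1.75 (leaning a little back past upright). Stiff hinge: it stays where it is left. Some 2 to 3 N at the lip moves it.
- lid_hinge (a point): The off-white lid, 210 (x) x 156 (y) x 22 mm thick, no handle. This point lies on the hinge line, level with its underside (100 mm above the table), x from the front lip to the hinge, z out of its upper face; it lies from x = -210 to 0 mm, z = 0 to 22 mm. It turns about its y axis.
- lid_lip (a point): Middle of the lower front edge of the lid; the lip overhangs the carrier's front wall by 18 mm.
- mould: Open aluminium mould, fixed, 178 (x) x 138 (y) mm, walls 36 mm high, with 2 x 2 cavities of 74 x 54 mm and 28 mm deep (cavity floor 8 mm above the table). Cavity centres at x = -42 or 42, y = -32 or 32 mm. Origin: centre of its underside.
- brick1: Turquoise cast cold brick, 150 g, if present: body 70 (x) x 50 (y) x 42 mm high, with a grip rib 50 (x) x 12 (y) x 22 mm high standing on its middle (total height 64 mm). Origin: centre of its underside, z up. Starts in a mould cavity, standing 14 mm plus the rib proud of the mould.
- brick2: Turquoise cast cold brick, 150 g, if present: body 70 (x) x 50 (y) x 42 mm high, with a grip rib 50 (x) x 12 (y) x 22 mm high standing on its middle (total height 64 mm). Origin: centre of its underside, z up. Starts in a mould cavity, standing 14 mm plus the rib proud of the mould.
- brick3: Turquoise cast cold brick, 150 g, if present: body 70 (x) x 50 (y) x 42 mm high, with a grip rib 50 (x) x 12 (y) x 22 mm high standing on its middle (total height 64 mm). Origin: centre of its underside, z up. Starts in a mould cavity, standing 14 mm plus the rib proud of the mould.
- brick4: Turquoise cast cold brick, 150 g, if present: body 70 (x) x 50 (y) x 42 mm high, with a grip rib 50 (x) x 12 (y) x 22 mm high standing on its middle (total height 64 mm). Origin: centre of its underside, z up. Starts in a mould cavity, standing 14 mm plus the rib proud of the mould.
- mat: Thin green mat for the blade, fixed, 280 (x) x 90 (y) x 3 mm. Origin: centre of its underside.
- blade: Lever blade, 80 g, 215 mm long along x: orange handle 120 x 18 x 18 mm from x = -105 to 15 mm, steel blade 95 x 24 mm and 3 mm thick from x = 15 to 110 mm, at mid-height of the handle (9 mm). Origin: underside of the handle.
- blade_tip (a point): Middle of the front edge of the steel blade.
- blade_grip (a point): Point on the axis of the handle near the centre of mass, 130 mm behind the tip.
- vial: Small amber vial, 28 mm across, 55 mm high, standing; leave alone. Origin: centre of its underside.
- syringe_carton: White and blue carton, 80 x 130 x 60 mm; leave alone. Origin: centre of its underside.
- swab_pot: Steel pot, 70 mm across, 70 mm high; leave alone. Origin: centre of its underside.
Things that resemble listed ones, but are neither listed nor needed, are in the scene too. Leave any black or orange look-alike of the brick3 alone.

How it is judged (in metres and radians):
On the way, in this order (a step that is already met when the one before it is completed fails the run):
1. the lid is levered up by the blade, fingers off the lid (value of joint lid above 0.25 rad and contact force between blade and lid above 0.3 N and contact force between the fingers and lid below 0.3 N), for 0.1 s.
2. every brick stands upright on the floor of a compartment of the carrier (x of brick1 in the frame of carrier between -0.084 and 0.084 m and y of brick1 in the frame of carrier between -0.064 and 0.064 m and z of brick1 in the frame of carrier between 0.02 and 0.04 m and angle between each of brick1, brick2, brick3, brick4's own z axis and vertical below 0.2 rad and x of brick2 in the frame of carrier between -0.084 and 0.084 m and y of brick2 in the frame of carrier between -0.064 and 0.064 m and z of brick2 in the frame of carrier between 0.02 and 0.04 m and x of brick3 in the frame of carrier between -0.084 and 0.084 m and y of brick3 in the frame of carrier between -0.064 and 0.064 m and z of brick3 in the frame of carrier between 0.02 and 0.04 m and x of brick4 in the frame of carrier between -0.084 and 0.084 m and y of brick4 in the frame of carrier between -0.064 and 0.064 m and z of brick4 in the frame of carrier between 0.02 and 0.04 m), for 0.2 s.
At the end, for the whole second after the job is handed in: Every brick present stands upright (within 0.2 rad) on the floor of a compartment of the carrier (origin within 10 mm of the floor height), the lid is shut (below 0.05 rad), and the blade lies level at rest with its grip point over the green mat; nothing is held (all of step 2 and value of joint lid below 0.05 rad and height (world z) of blade_grip below 0.022 m and angle between blade's own x axis and vertical between 1.46 and 1.68 rad and x of blade_grip in the frame of mat between -0.13 and 0.13 m and y of blade_grip in the frame of mat between -0.045 and 0.045 m and linear speed of blade below 0.02 m/s and linear speed of each of brick1, brick2, brick3, brick4 below 0.03 m/s); the robot touches nothing.
It fails at once if the fingers push at the nearly shut lid while a brick is still away from the carrier (value of joint lid below 0.15 rad and contact force between the fingers and lid above 1 N and horizontal distance between any of brick1, brick2, brick3, brick4 and carrier above 0.13 m).
It fails at once if the vial is moved more than 30 mm (distance of vial from where it was at the start of the episode above 0.03 m).
It fails at once if the carton is moved more than 30 mm (distance of syringe_carton from where it was at the start of the episode above 0.03 m).
It fails at once if the swab pot is moved more than 30 mm (distance of swab_pot from where it was at the start of the episode above 0.03 m).
Of brick1, brick2, brick3, brick4 only 2 to 4 are there at a start; the rules pass over those that are not, and their reading is None.
At some moment in a run one of blade, brick1, brick2, brick3, brick4 may be knocked a few centimetres aside while the robot is not near it.
It also fails if it takes over 210 s, if anything falls off the work surface, if the arm or the gripper's body presses on something with over 40 N, if the wrist force passes 120 N, or if a joint passes its speed limit or range.

## Robot

A 6-joint arm with a two-finger parallel gripper is mounted at the origin on the work surface. World frame = base frame: x ahead of the robot, y to its left, z up, the work surface at z = 0. Lengths are in m, angles in degrees, forces in N, time in s.
With the tool pointing down it reaches from about 0.3 to 0.95 m from the base axis. Payload 3.1 kg.
Tool frame: the origin (TCP) lies on the centre line of the jaws, within the pads' length; the fingertips stand 19 mm ahead of it and the grasp point (between the pads) is the TCP; x points along the fingers, y is the direction in which the jaws open and shut, and the axes are right-handed (so a half turn about x gives the same grasp; the last joint's range is limited). The gripper opens to 85 mm and grips with 20 to 120 N. Pads are 22 mm wide; open, the fingers measure 114 mm over their backs; the gripper's body (76 mm by 85 mm) begins 54 mm behind the grasp point. The pads swing forward as they close: fully open they stand 13 mm farther back than shut.
Start: joints at [-67.076, 17.653, 93.61, -0, 68.738, -3.994], TCP at [0.283, -0.557, 0.25] pointing down, gripper open.
Joint ranges: [-175.34, 175.34], [-45.06, 112.39], [2.9, 150.54], [-68.45, 248.45], [3.09, 151.38], [-168.51, 168.51]. Speed limits (degrees/s): [159.86, 159.86, 180, 180, 180, 180].

## Interface

Orientations are given as a 3x3 rotation matrix whose columns are the frame's x, y, z axes.
In Python, from workcell import env, hand, kinematics, sensors, viewer, order gives the robot as it stands. Calls block until the motion is done:
- env.move_pose(position, orientation): joint-space move of the TCP to a pose.
- env.move_linear(position, rotation=None, max_speed=0.15): straight line of the TCP; rotation=None keeps the orientation; max_speed is the mean speed in m/s.
- env.set_joints(angles): joint-space move.
- hand.move_gripper(opening, grip_force=None): finger opening in m; grip_force is the grip in N (None keeps the last); returns when the fingers have stopped.
- env.hold(seconds).
- kinematics.inverse_kinematics(position, orientation): joint angles nearest the present ones, or None.
- sensors.get_obs(): the state.
- viewer.snapshot(name): name is "scene" or "side" or "wrist"; returns the picture (420x560x3 uint8, red, green, blue); there is no depth.
- viewer.get_calibration(name): a dict with "fx", "fy", "cx", "cy" (pixels), "rvec" (rotation vector, rad) and "tvec" (3), from world to camera coordinates, as OpenCV has them. Camera axes: x right, y down, z forward; pixel columns grow to the right and rows downward; lengths in m; the calibration is good to about 2 mm. A picture is of the moment at which its call begins: read the wrist's pose just before it. get_calibration takes no time and is no camera call; for the wrist camera it gives the pose at the moment of the call.
A pose or a line that the arm cannot do raises env.IKError and nothing moves.
- order.finish_job(): hands the job in, once; it reports no verdict.
The state is a dict: "time": time; "joints": joint angles; "joint_vel": joint speeds; "joint_efforts": joint torques, N m; "ee_pos": TCP position; "eef_rot": TCP orientation; "force": force on the tool from outside, world axes, zero at the start; "moment": the same for the moment, N m; "opening": finger opening in m.
Only numpy, scipy, OpenCV 4.12 (cv2) and the standard library are available. Lean on these libraries where they do the work, as an engineer would, in place of code of your own. Each camera call takes 0.05 s, during which the arm holds its last target.

## Working session

There is one attempt and no reset: what is moved stays moved. The work goes in short steps, each a Python script; the robot and the scene stay as the last script left them, time stands still between calls to the robot, and variables do not carry over. Pictures are saved under pics/ and viewed, and the job is handed in when it is done.

```bash
ls; mkdir -p pics; python3 - <<'E'
from workcell import env, hand, kinematics, sensors, viewer, order
import cv2
for n in ["scene","side","wrist"]:
    c=viewer.get_calibration(n); im=viewer.snapshot(n)
    cv2.imwrite(f"pics/{n}0.png",cv2.cvtColor(im,cv2.COLOR_RGB2BGR)); print(n,c)
print(sensors.get_obs())
E
```

```text
pics
scene {'fx': 390.89079003987405, 'fy': 390.89079003987405, 'cx': 273.8355027897352, 'cy': 217.61245515635784, 'rvec': array([ 1.08335981,  2.53835995, -0.88932831]), 'tvec': array([ 0.36004283, -0.27509668,  1.27774864])}
side {'fx': 468.42737072964275, 'fy': 468.42737072964275, 'cx': 283.354917122829, 'cy': 222.98715101985792, 'rvec': array([ 0.94035758, -2.35743405,  1.18928498]), 'tvec': array([0.46407989, 0.29224534, 0.75210231])}
wrist {'fx': 324.424491175174, 'fy': 324.424491175174, 'cx': 277.28176727665124, 'cy': 210.09514671413038, 'rvec': array([-2.46286578,  1.51189094,  0.21978354]), 'tvec': array([-0.62396608, -0.03633034,  0.37853929])}
{'time': 0.15, 'joints': array([-6.70766601e+01,  1.76934478e+01,  9.36710545e+01, -1.77944139e-03,
        6.87384266e+01, -3.99141712e+00]), 'joint_vel': array([ 0.00862501, -0.17301017, -0.31269623,  0.00068862, -0.04159792,
        0.03634672]), 'joint_efforts': array([-3.25594565e-04, -4.15800762e+01, -2.77147025e+01, -1.28244892e-04,
        6.01790831e-03, -1.77769027e-05]), 'ee_pos': array([ 0.28266842, -0.55675043,  0.24932074]), 'eef_rot': array([[-7.26372313e-04,  4.52673798e-01, -8.91675897e-01],
       [ 1.64330307e-03, -8.91674388e-01, -4.52674370e-01],
       [-9.99998386e-01, -1.79410387e-03, -9.61926542e-05]]), 'force': array([ 0.49066886, -0.21543718,  0.46323958]), 'moment': array([ 0.04208524, -0.00167482,  0.04602828]), 'opening': 0.08575466141295074}
```

View pics/scene0.png

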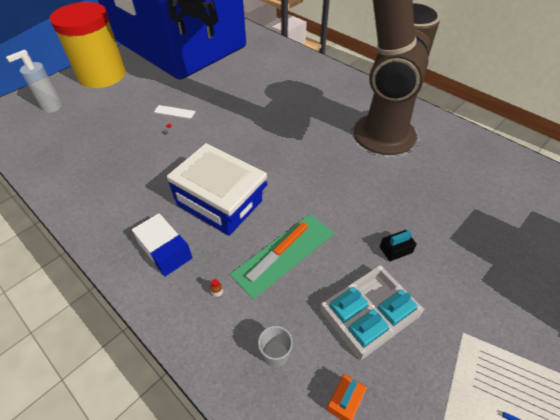

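View pics/side0.png

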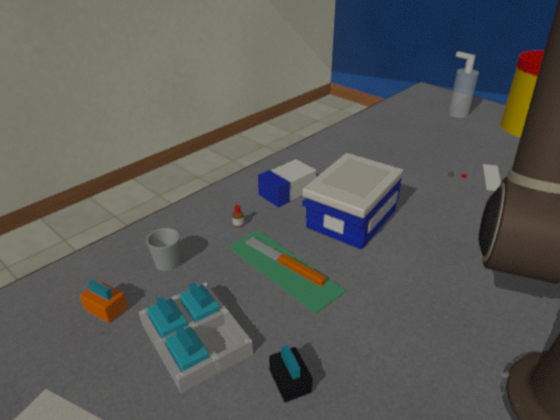

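View pics/wrist0.png

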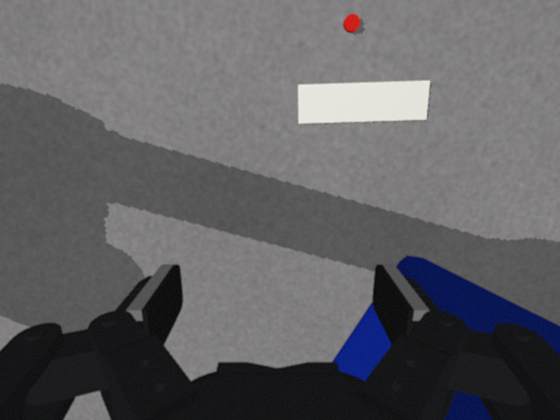

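```bash
cat > h.py <<'E'
from workcell import env, hand, kinematics, sensors, viewer, order
import cv2, numpy as np
from scipy.spatial.transform import Rotation as R
def calib(n): 
    c=viewer.get_calibration(n); return c
def ray(c,uv):
    Rm=cv2.Rodrigues(np.array(c['rvec']))[0]; o=-Rm.T@c['tvec']
    d=Rm.T@np.array([(uv[0]-c['cx'])/c['fx'],(uv[1]-c['cy'])/c['fy'],1]); return o,d
def onz(c,uv,z):
    o,d=ray(c,uv); return o+d*(z-o[2])/d[2]
def tri(c1,u1,c2,u2):
    o1,d1=ray(c1,u1);o2,d2=ray(c2,u2)
    A=np.stack([d1,-d2],1); s=np.linalg.lstsq(A,o2-o1,rcond=None)[0]
    p,q=o1+d1*s[0],o2+d2*s[1]; return (p+q)/2,np.linalg.norm(p-q)
def proj(c,P):
    K=np.array([[c['fx'],0,c['cx']],[0,c['fy'],c['cy']],[0,0,1]])
    return cv2.projectPoints(np.atleast_2d(np.array(P,float)),c['rvec'],c['tvec'],K,None)[0][:,0]
def snap(n,fn):
    c=viewer.get_calibration(n); im=cv2.cvtColor(viewer.snapshot(n),cv2.COLOR_RGB2BGR)
    cv2.imwrite(f"pics/{fn}.png",im); return c,im
def rot(yaw,pitch=0):
    """tool x down (pitch 0); tool y (jaw axis) at yaw deg in world xy. """
    y=np.array([np.cos(np.radians(yaw)),np.sin(np.radians(yaw)),0]); x=np.array([0,0,-1.])
    return np.stack([x,y,np.cross(x,y)],1)
def st():
    o=sensors.get_obs(); print('t %.1f'%o['time'],'p',o['ee_pos'].round(4),'F',o['force'].round(1),'op %.4f'%o['opening'],'j',o['joints'].round(1)); return o
E
python3 - <<'E'
from h import *
im={n:cv2.imread(f"pics/{n}0.png") for n in["scene","side"]}
c={n:calib(n) for n in im}
for n in im:
    hsv=cv2.cvtColor(im[n],cv2.COLOR_BGR2HSV)
    for nm,lo,hi in [('turq',(85,120,60),(100,255,255)),('green',(60,80,50),(84,255,255)),('orange',(4,150,100),(20,255,255))]:
        m=cv2.inRange(hsv,lo,hi); k,l,s,ce=cv2.connectedComponentsWithStats(m)
        for i in range(1,k):
            if s[i,4]>40:
                b=cv2.boxPoints(cv2.minAreaRect(np.argwhere(l==i)[:,::-1].astype(np.float32)))
                print(n,nm,s[i],ce[i].round(1), 'z.009',onz(c[n],ce[i],.009).round(3), b.round(0).tolist())
cw=calib('wrist');Rm=cv2.Rodrigues(cw['rvec'])[0];o=-Rm.T@cw['tvec'];ob=sensors.get_obs()
T=ob['eef_rot'];print('cam in tool',T.T@(o-ob['ee_pos']),(T.T@Rm.T).round(3))
for n in c: 
  o,d=ray(c[n],(280,210));print(n,o,d)
# crops
for n,(x0,y0,x1,y1) in {'scene':(130,130,440,420),'side':(60,140,420,400)}.items():
    cv2.imwrite(f'pics/{n}_crop.png',cv2.resize(im[n][y0:y1,x0:x1],(780,int(780*(y1-y0)/(x1-x0)) if n=='side' else 590) if n=='side' else (630,590),interpolation=cv2.INTER_CUBIC))
E
```

```text
scene turq [391 231  20  15 190] [400.3 237.7] z.009 [0.327 0.27  0.009] [[389.0, 237.0], [409.0, 229.0], [412.0, 238.0], [392.0, 246.0]]
scene turq [330 288  38  35 756] [348.4 304.3] z.009 [0.568 0.287 0.009] [[328.0, 303.0], [355.0, 285.0], [369.0, 305.0], [342.0, 323.0]]
scene turq [378 290  39  35 768] [397.1 306.6] z.009 [0.496 0.371 0.009] [[377.0, 306.0], [403.0, 287.0], [418.0, 307.0], [392.0, 326.0]]
scene turq [349 309  40  38 831] [368.3 327.4] z.009 [0.582 0.353 0.009] [[347.0, 327.0], [374.0, 307.0], [389.0, 328.0], [362.0, 348.0]]
scene turq [341 381  16  27 154] [348.1 393.9] z.009 [0.723 0.405 0.009] [[339.0, 405.0], [352.0, 380.0], [357.0, 382.0], [344.0, 408.0]]
scene green [ 230  214  104   85 2542] [282.  256.7] z.009 [0.579 0.089 0.009] [[230.0, 274.0], [312.0, 207.0], [334.0, 234.0], [251.0, 300.0]]
scene orange [57 24 49 13 78] [79.9 32.8] z.009 [ 0.347 -1.347  0.009] [[57.0, 32.0], [105.0, 24.0], [106.0, 31.0], [58.0, 39.0]]
scene orange [273 222  34  33 334] [290.  238.7] z.009 [0.525 0.066 0.009] [[273.0, 250.0], [303.0, 221.0], [308.0, 226.0], [279.0, 256.
[... 984 characters left out ...]
range [331  84  50  22 417] [353.4  95. ] z.009 [ 1.044 -0.815  0.009] [[328.0, 93.0], [331.0, 84.0], [380.0, 99.0], [377.0, 108.0]]
side orange [278 254  48  32 540] [301.5 269.3] z.009 [0.525 0.065 0.009] [[276.0, 261.0], [281.0, 252.0], [326.0, 277.0], [321.0, 286.0]]
side orange [ 80 288  44  35 686] [ 98.9 303.4] z.009 [0.749 0.413 0.009] [[75.0, 306.0], [90.0, 276.0], [124.0, 293.0], [109.0, 323.0]]
cam in tool [-1.23384918e-01 -8.49140561e-05 -7.19847484e-02] [[-0.001 -0.283  0.959]
 [ 1.    -0.     0.001]
 [ 0.     0.959  0.283]]
scene [0.96420249 0.45161116 0.8392327 ] [-0.45769521 -0.43882012 -0.77367949]
side [0.03702216 0.63152993 0.68281379] [ 0.57256348 -0.58902199 -0.57100274]
```

View pics/scene_crop.png

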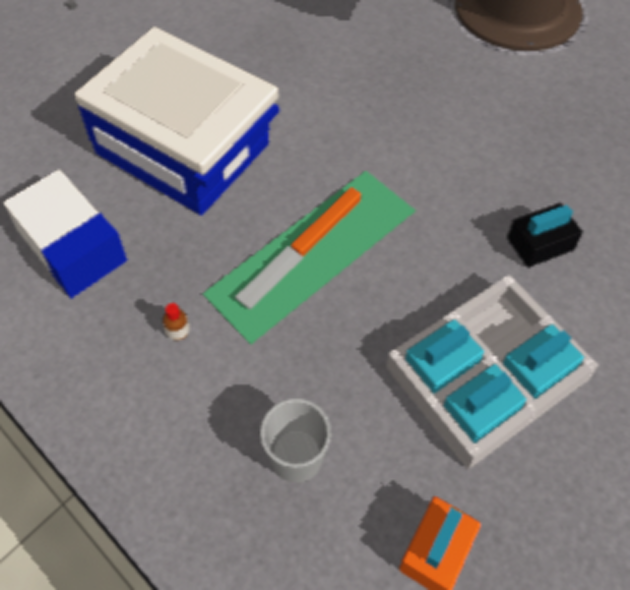

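View pics/side_crop.png

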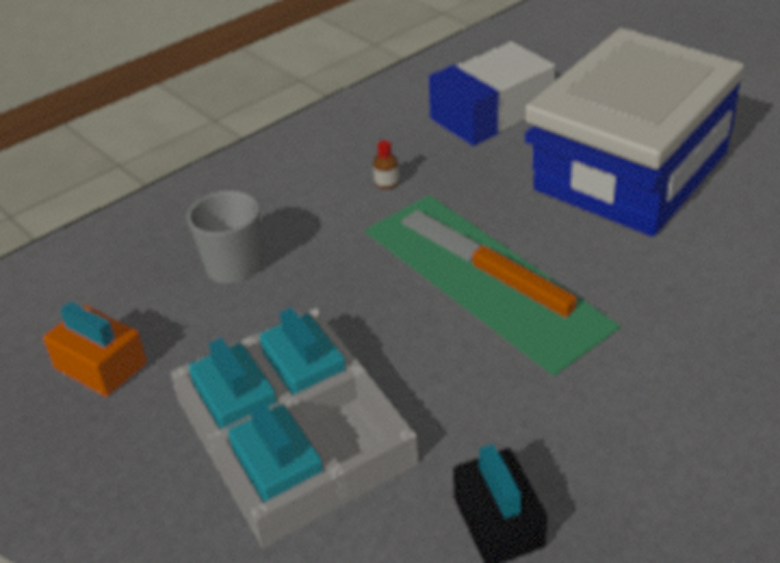

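```bash
python3 - <<'E'
from h import *
c={n:calib(n) for n in["scene","side"]}
f=lambda u:(130+u[0]/2.032,130+u[1]/2.034)
g=lambda u:(60+u[0]/2.1667,140+u[1]/2.1667)
print('lid scene z.122')
for u in[(155,28),(277,95),(203,164),(77,97)]: print(onz(c['scene'],f(u),.122).round(3))
print('lid side')
for u in[(625,30),(742,68),(660,158),(530,108)]: print(onz(c['side'],g(u),.122).round(3))
print('mould scene z.036')
for u in[(510,279),(594,366),(471,458),(391,354)]: print(onz(c['scene'],f(u),.036).round(3))
print('mould side')
for u in[(317,313),(413,437),(263,532),(175,374)]: print(onz(c['side'],g(u),.036).round(3))
print('mat scene/side')
for u in[(367,172),(414,211),(251,341),(205,294)]: print(onz(c['scene'],f(u),.003).round(3))
for u in[(432,197),(619,327),(556,373),(367,231)]: print(onz(c['side'],g(u),.003).round(3))
print('blade scene/side z .012/.018')
for u in[(245,297),(294,249)]: print(onz(c['scene'],f(u),.0135).round(3))
for u in[(409,221),(474,256)]: print(onz(c['side'],g(u),.0135).round(3))
print('handle end',onz(c['scene'],f((357,195)),.021),onz(c['side'],g((574,298)),.021))
print('vial',onz(c['scene'],f((176,335)),0),'pot',onz(c['scene'],f((297,465)),0),onz(c['side'],g((230,265)),0))
for u in[(70,297),(125,252)]: print('carton bottom',onz(c['scene'],f(u),0))
E
```

```text
lid scene z.122
[ 0.508 -0.265  0.122]
[ 0.484 -0.056  0.122]
[ 0.623 -0.04   0.122]
[ 0.659 -0.237  0.122]
lid side
[ 0.646 -0.244  0.122]
[ 0.499 -0.262  0.122]
[ 0.464 -0.06   0.122]
[ 0.614 -0.041  0.122]
mould scene z.036
[0.452 0.29  0.036]
[0.48  0.418 0.036]
[0.652 0.381 0.036]
[0.62  0.251 0.036]
mould side
[0.613 0.25  0.036]
[0.446 0.287 0.036]
[0.462 0.422 0.036]
[0.642 0.381 0.036]
mat scene/side
[0.424 0.049 0.003]
[0.431 0.136 0.003]
[0.705 0.115 0.003]
[0.7   0.031 0.003]
[0.694 0.027 0.003]
[0.42  0.047 0.003]
[0.426 0.132 0.003]
[0.701 0.116 0.003]
blade scene/side z .012/.018
[0.673 0.073 0.013]
[0.585 0.068 0.013]
[0.671 0.082 0.013]
[0.582 0.076 0.013]
handle end [0.47293711 0.07339261 0.021     ] [0.46488927 0.06062231 0.021     ]
vial [0.75918091 0.0451594  0.        ] pot [0.7697514  0.25130571 0.        ] [0.76426829 0.24542329 0.        ]
carton bottom [ 0.81472372 -0.08645774  0.        ]
carton bottom [ 0.72821228 -0.0890033   0.        ]
```

```bash
python3 - <<'E'
from h import *
env.move_pose([0.44,0.08,0.38],rot(90)); st()
c,im=snap('wrist','w1')
E
```

```text
t 2.5 p [0.4402 0.0794 0.3798] F [-0.1  0.2 -0.2] op 0.0857 j [  4.7  -8.4 106.8  -0.   81.6 -85.3]
```

View pics/w1.png

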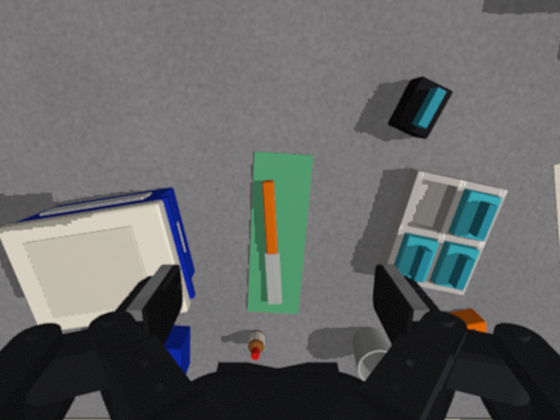

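```bash
python3 - <<'E'
from h import *
c,im=calib('wrist'),cv2.imread('pics/w1.png')
hsv=cv2.cvtColor(im,cv2.COLOR_BGR2HSV)
def comps(lo,hi,mn=100):
    m=cv2.inRange(hsv,lo,hi); k,l,s,ce=cv2.connectedComponentsWithStats(m)
    return [(np.argwhere(l==i)[:,::-1].astype(np.float32),ce[i],s[i,4]) for i in range(1,k) if s[i,4]>mn]
def line(p): # PCA
    v=cv2.fitLine(p,cv2.DIST_L2,0,.01,.01).ravel(); return v
for nm,lo,hi,z in [('green',(60,80,50),(84,255,255),.003),('orange',(4,150,100),(20,255,255),.021),('turq',(85,120,60),(100,255,255),.05)]:
    for p,ce,a in comps(lo,hi):
        w=np.array([onz(c,u,z)[:2] for u in p],np.float32)
        r=cv2.minAreaRect(w); print(nm,a,ce.round(1),'w',np.array(r[0]).round(4),np.array(r[1]).round(4),round(r[2],2), 'mean',w.mean(0).round(4))
# blade steel: gray bright inside mat region
g=im[250:306,260:290]; m=(hsv[250:306,260:290,1]<40)
pp=np.argwhere(m)[:,::-1]+[260,250]
k,l,s,ce=cv2.connectedComponentsWithStats(m.astype(np.uint8)); i=1+np.argmax(s[1:,4]); pp=(np.argwhere(l==i)[:,::-1]+[260,250]).astype(float)
w=np.array([onz(c,u,.0135)[:2] for u in pp],np.float32);r=cv2.minAreaRect(w);print('steel',r,cv2.boxPoints(r).round(4))
cv2.imwrite('pics/w1_carrier.png',cv2.resize(im[170:340,0:220],(800,618),interpolation=cv2.INTER_CUBIC)[:600])
cv2.imwrite('pics/w1_mould.png',cv2.resize(im[160:310,370:540],(680,600),interpolation=cv2.INTER_CUBIC))
E
```

```text
green 6928 [279.7 227.2] w [0.5642 0.0791] [0.0896 0.2792] 86.24 mean [0.5482 0.0825]
orange 818 [269.5 216.6] w [0.5234 0.0669] [0.1186 0.0177] 2.65 mean [0.5214 0.0668]
orange 422 [471.9 319.7] w [0.708  0.4118] [0.0734 0.0288] 46.11 mean [0.7071 0.4131]
turq 672 [429.5 107.2] w [0.3591 0.2816] [0.0215 0.0544] 66.22 mean [0.3593 0.2817]
turq 1727 [474.4 214.6] w [0.51   0.3667] [0.0565 0.0691] 77.87 mean [0.5092 0.3668]
turq 1443 [415.8 256.4] w [0.5784 0.2876] [0.0546 0.0731] 78.12 mean [0.5755 0.2892]
turq 1525 [454.1 265. ] w [0.591  0.3493] [0.0565 0.0714] 77.75 mean [0.5899 0.3495]
steel ((0.6317864656448364, 0.07162375748157501), (0.09495879709720612, 0.024075394496321678), 2.634944200515747) [[0.5838 0.0815]
 [0.5849 0.0574]
 [0.6798 0.0618]
 [0.6787 0.0858]]
```

View pics/w1_carrier.png

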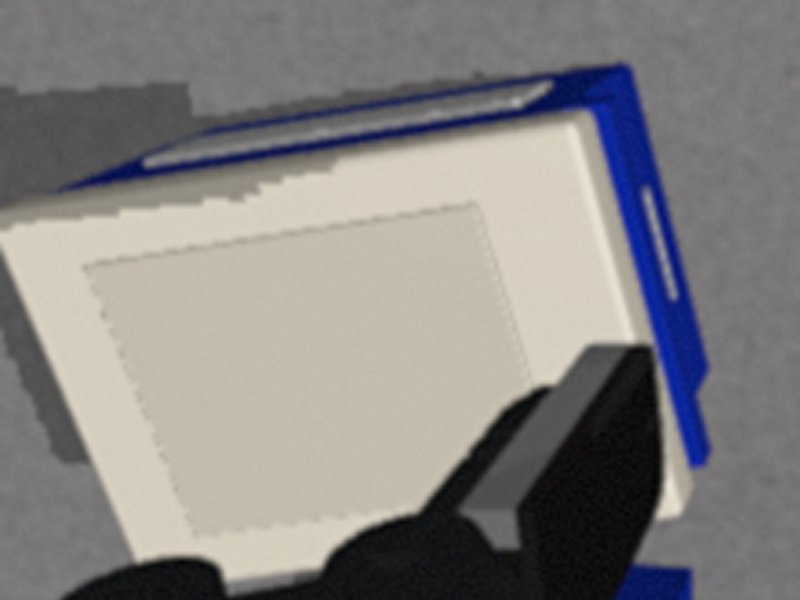

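View pics/w1_mould.png

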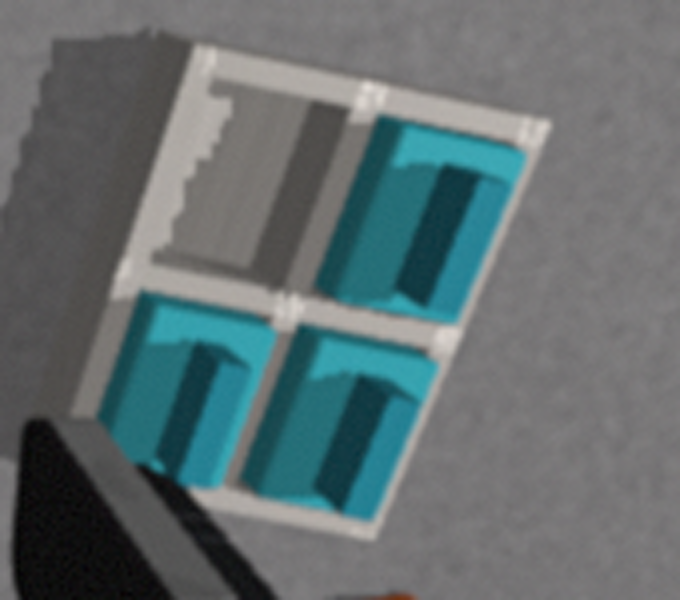

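```bash
python3 - <<'E'
from h import *
env.move_pose([0.40,-0.13,0.36],rot(90)); st()
c,im=snap('wrist','w2')
cv2.imwrite('pics/w2_crop.png',cv2.resize(im[120:370,130:430],(720,600),interpolation=cv2.INTER_CUBIC))
np.save('w2c.npy',c,allow_pickle=True)
E
```

```text
t 3.5 p [ 0.4002 -0.1298  0.3601] F [ 0.2 -0.3  0.1] op 0.0853 j [-2.390e+01 -1.120e+01  1.113e+02  1.000e-01  7.980e+01 -1.139e+02]
```

View pics/w2_crop.png

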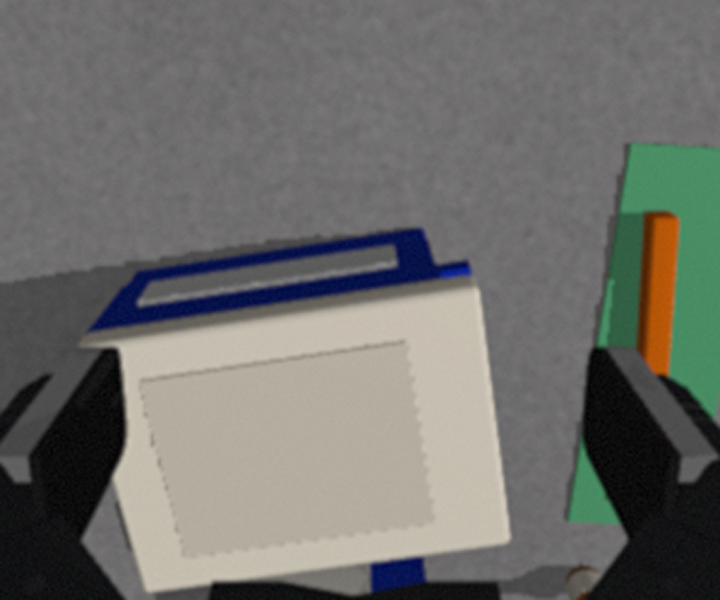

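```bash
python3 - <<'E'
from h import *
c=np.load('w2c.npy',allow_pickle=True).item();im=cv2.imread('pics/w2.png')
f=lambda u:(130+u[0]/2.4-.2,120+u[1]/2.4-.2)
P=[onz(c,f(u),.122)[:2] for u in[(479,287),(510,541),(148,591),(119,347)]]
print(np.round(P,4))
for a,b in[(0,1),(1,2),(0,3),(3,2)]:
    d=P[b]-P[a];print(a,b,np.linalg.norm(d).round(4),np.degrees(np.arctan2(d[1],d[0])).round(2))
# subpixel edges: front edge & far edge by thresholds
g=cv2.cvtColor(im,cv2.COLOR_BGR2GRAY).astype(float)
def edge_row(y,x0,x1):
    d=np.diff(cv2.GaussianBlur(g,(3,3),0)[y,x0:x1]); i=np.argmin(d); return x0+i+.5
pts=[(edge_row(y,315,360),y) for y in range(245,343,4)]
w=np.array([onz(c,u,.122)[:2] for u in pts]); v=cv2.fitLine(w.astype(np.float32),cv2.DIST_HUBER,0,.001,.001).ravel();print('front edge dir',np.degrees(np.arctan2(v[1],v[0])),'pt',v[2:],np.abs((w-v[2:])@[-v[1],v[0]]).max())
pts=[]
for x in range(195,340,5):
    col=cv2.GaussianBlur(g,(3,3),0)[335:375,x]; i=np.argmin(np.diff(col)); pts.append((x,335+i+.5))
w=np.array([onz(c,u,.122)[:2] for u in pts]); v=cv2.fitLine(w.astype(np.float32),cv2.DIST_HUBER,0,.001,.001).ravel();print('far edge dir',np.degrees(np.arctan2(v[1],v[0])),'pt',v[2:],np.abs((w-v[2:])@[-v[1],v[0]]).max())
E
```

```text
[[ 0.4716 -0.0677]
 [ 0.6217 -0.0439]
 [ 0.655  -0.2462]
 [ 0.5041 -0.2495]]
0 1 0.152 8.99
1 2 0.205 -80.65
0 3 0.1847 -79.86
3 2 0.1509 1.26
front edge dir 9.338789 pt [ 0.5515342  -0.05515631] 0.0007477876256684712
far edge dir -80.22588 pt [ 0.6421792  -0.15019567] 0.019786561862790472
```

```bash
python3 - <<'E'
from h import *
Rg=rot(92.65)
hand.move_gripper(0.05,100)
env.move_pose([0.5584,0.0685,0.12],Rg)
env.move_linear([0.5584,0.0685,0.0245],max_speed=0.08); st()
hand.move_gripper(0.0,100); o=st()
env.move_linear([0.5584,0.0685,0.20],max_speed=0.12); st()
snap('wrist','w3');snap('side','s3')
E
```

```text
t 6.6 p [0.5591 0.0685 0.0251] F [ 0.4  1.  -0.3] op 0.0500 j [  2.6  28.9 108.7   0.   42.4 -90.1]
t 7.0 p [0.559  0.0685 0.0254] F [-1.5  0.3  6.1] op 0.0155 j [  2.6  28.8 108.7   0.   42.4 -90.1]
t 8.6 p [0.5577 0.0685 0.199 ] F [-0.   0.6 -1.6] op 0.0156 j [  2.6  14.  104.7   0.   61.4 -90.1]
```

View pics/w3.png

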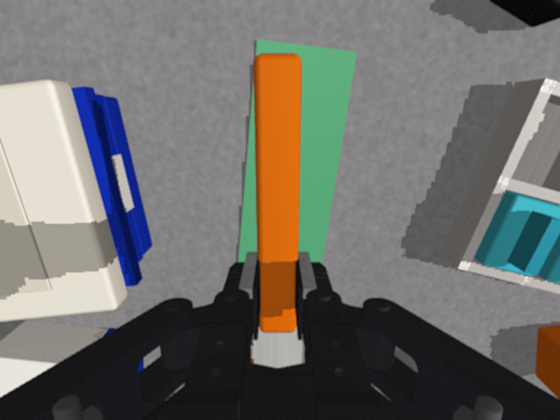

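View pics/s3.png

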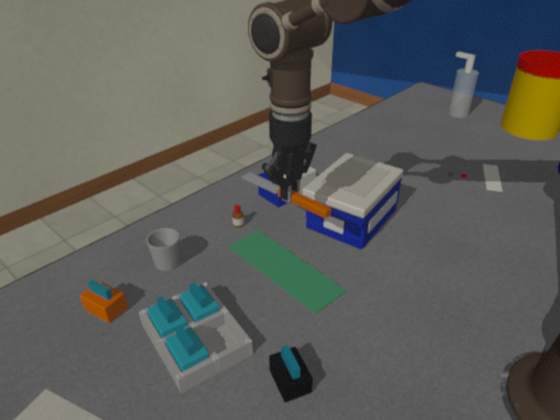

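```bash
cat >> h.py <<'E'
a=np.radians(-80.8); EX=np.array([np.cos(a),np.sin(a),0]); EY=np.array([-EX[1],EX[0],0]); EZ=np.array([0,0,1.])
CO=np.array([0.5645,-0.1658,0])
def car(x,y,z): return CO+EX*x+EY*y+EZ*z
DT,DZ=0.1194,0.0134   # tip ahead of TCP, blade mid below TCP
def tcp_for_tip(x,z,y=0): return car(x-DT,y,z+DZ)
RP=rot(9.2)
E
python3 - <<'E'
from h import *
p=tcp_for_tip(-.150,.16)
env.move_pose(p,RP); st()
env.move_linear(tcp_for_tip(-.150,.094),max_speed=.1); st()
for n in['wrist','side','scene']:
    c,im=snap(n,n+'4')
    t=car(-.150,0,.094); print(n,proj(c,[t,car(-.114,0,.1),car(-.114,0,.122),car(-.150-.215,0,.094)]).round(1))
    if n!='wrist':
        u=proj(c,[car(-.114,0,.1)])[0].astype(int);x0,y0=u-[60,50]
        cv2.imwrite(f'pics/{n}4c.png',cv2.resize(im[y0:y0+110,x0:x0+140],(763,600),interpolation=cv2.INTER_CUBIC)); print(x0,y0)
E
```

```text
t 10.1 p [0.5216 0.1001 0.1734] F [-0.3 -0.6  0.3] op 0.0153 j [  6.2  12.5 109.9  -0.   57.6  -3.1]
t 10.9 p [0.522  0.1002 0.1078] F [ 0.7  0.6 -0.5] op 0.0157 j [  6.2  18.1 111.9  -0.   50.   -3. ]
wrist [[276.2 462.6]
 [276.2 518.5]
 [276.1 569. ]
 [275.5  50. ]]
side [[322.6 217.8]
 [331.1 207.6]
 [331.7 199.2]
 [263.3 274.1]]
271 157
scene [[261.7 204. ]
 [250.1 196.3]
 [249.5 190.4]
 [337.4 244.1]]
190 146
```

View pics/side4c.png

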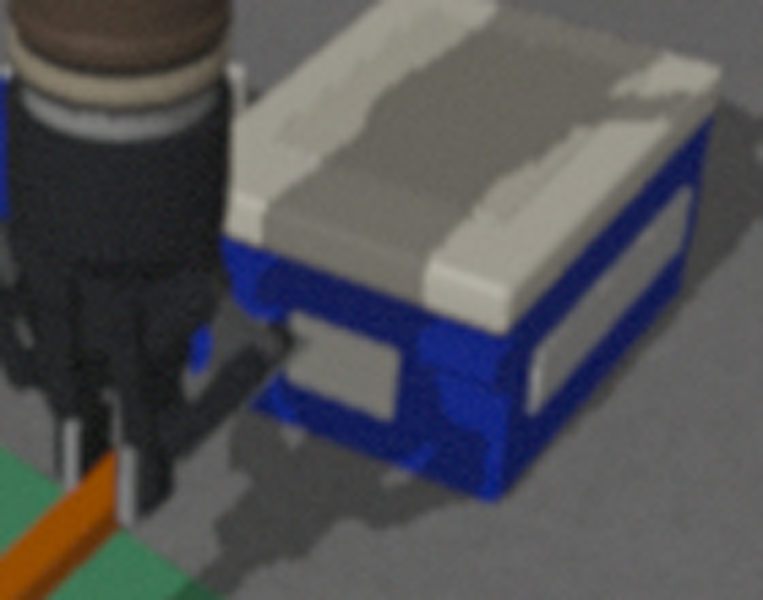

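View pics/scene4c.png

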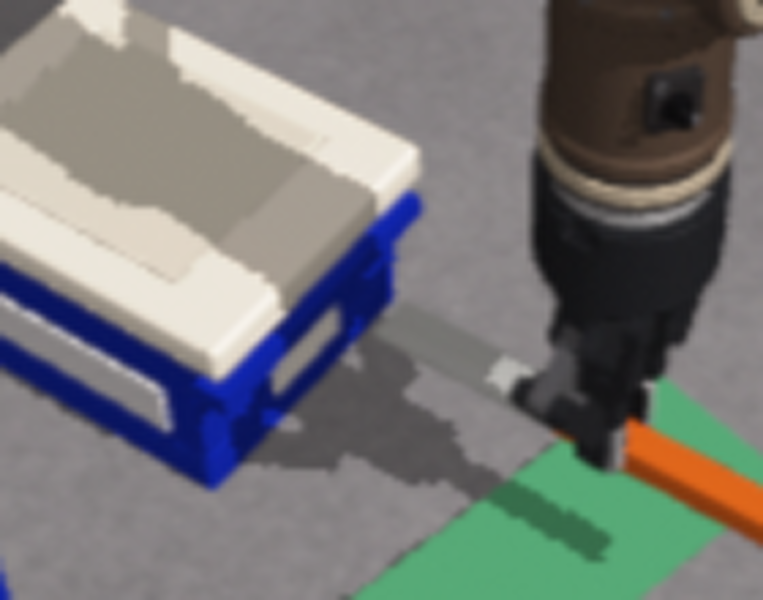

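View pics/wrist4.png

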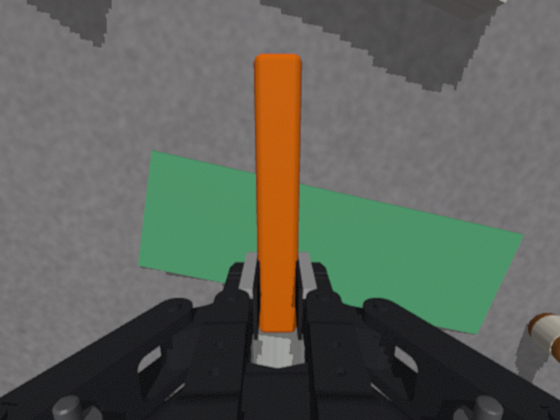

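```bash
python3 - <<'E'
from h import *
env.move_linear(tcp_for_tip(-.122,.095),max_speed=.06); f0=st()['force']
for x in np.arange(-.118,-.0995,.003):
    env.move_linear(tcp_for_tip(x,.095),max_speed=.03); o=sensors.get_obs(); d=o['force']-f0
    print(round(x,3),d.round(1),(EX@d).round(1),o['opening'].round(4))
    if abs(EX@d)>4 or abs(d[2])>5: break
for n in['side','scene']:
    c,im=snap(n,n+'5')
    u=proj(c,[car(-.114,0,.1)])[0].astype(int);x0,y0=u-[40,40]
    cv2.imwrite(f'pics/{n}5c.png',cv2.resize(im[y0:y0+75,x0:x0+100],(800,600),interpolation=cv2.INTER_CUBIC))
E
```

```text
t 11.7 p [0.5259 0.0721 0.1084] F [ 0.4  0.3 -2. ] op 0.0155 j [  3.1  18.  111.9   0.   50.1  -6.1]Traceback (most recent call last):
  File "<stdin>", line 5, in <module>
AttributeError: 'float' object has no attribute 'round'
```

```bash
python3 - <<'E'
from h import *
f0=np.array([.3,.2,-1.])
for x in np.arange(-.118,-.0995,.003):
    env.move_linear(tcp_for_tip(x,.095),max_speed=.03); o=sensors.get_obs(); d=o['force']-f0
    print(round(x,3),d.round(1),round(float(EX@d),1),round(float(o['opening']),4))
    if abs(EX@d)>4 or abs(d[2])>5: break
for n in['side','scene']:
    c,im=snap(n,n+'5')
    u=proj(c,[car(-.114,0,.1)])[0].astype(int);x0,y0=u-[40,40]
    cv2.imwrite(f'pics/{n}5c.png',cv2.resize(im[y0:y0+75,x0:x0+100],(800,600),interpolation=cv2.INTER_CUBIC))
E
```

```text
-0.118 [ 0.4 -1.1  0.2] 1.2 0.0156
-0.115 [ 0.1 -1.2 -0.7] 1.2 0.0152
-0.112 [-0.2 -0.   1. ] -0.0 0.015
-0.109 [-0.2 -0.4  0.2] 0.3 0.0153
-0.106 [-1.  -0.9  0.4] 0.8 0.0154
-0.103 [-0.1  0.1 -0.6] -0.1 0.0158
-0.1 [-0.8  0.1  1.6] -0.2 0.0149
```

View pics/scene5c.png

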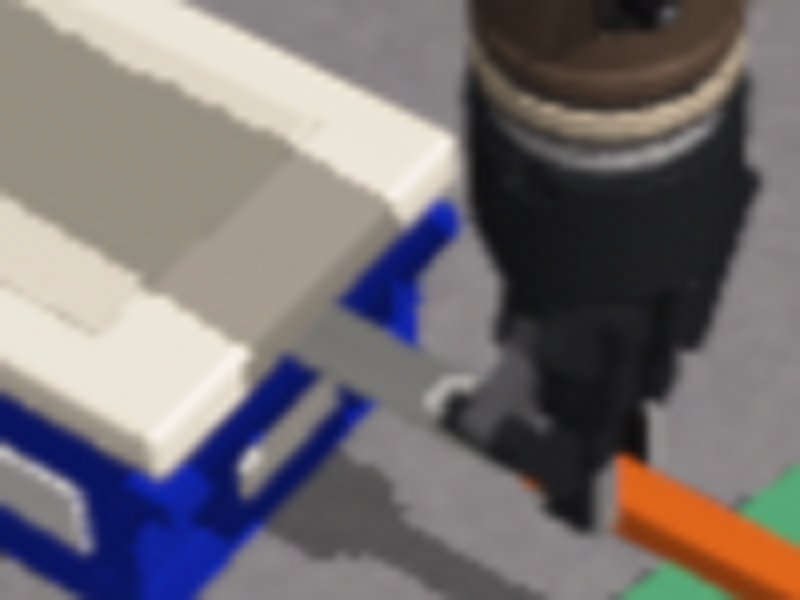

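View pics/side5c.png

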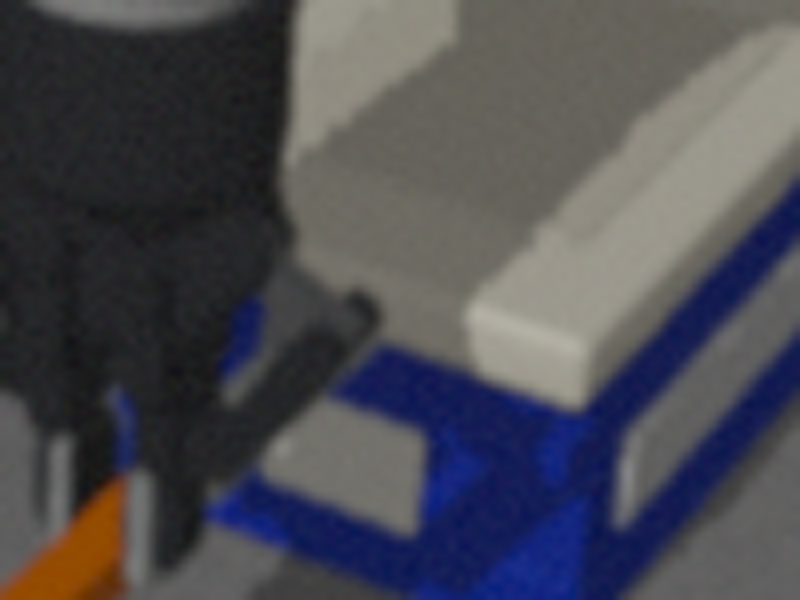

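```bash
python3 - <<'E'
from h import *
o=st(); p=o['ee_pos']; bz=p[2]-DZ
Z=o['eef_rot'][:,2]; print(Z)
for n in['side','scene']:
    c=calib(n);im=cv2.imread(f'pics/{n}5.png')
    x0,y0=proj(c,[car(-.114,0,.1)])[0].astype(int)-[40,40]
    big=cv2.resize(im[y0:y0+75,x0:x0+100],(800,600),interpolation=cv2.INTER_CUBIC)
    f=lambda P:[tuple(int(v) for v in ((u-[x0,y0]+.5)*8)) for u in proj(c,P)]
    tip=p+Z*DT-[0,0,DZ]; s=EY*.012; 
    q=f([tip-s,tip+s,tip+s-Z*.095,tip-s-Z*.095]); cv2.polylines(big,[np.array(q)],True,(0,0,255),1)
    q=f([car(-.114,-.078,.1),car(-.114,.078,.1),car(-.114,.078,.122),car(-.114,-.078,.122)]); cv2.polylines(big,[np.array(q)],True,(0,255,0),1)
    q=f([car(-.114,-.05,.088),car(-.114,.05,.088)]); cv2.polylines(big,[np.array(q)],True,(255,255,0),1)
    cv2.imwrite(f'pics/{n}5d.png',big)
E
```

```text
t 13.8 p [0.5294 0.0508 0.1084] F [ 0.4  0.2 -0.2] op 0.0154 j [  0.8  18.1 111.8   0.   50.1  -8.4]
[ 1.59762786e-01 -9.87155433e-01 -6.39317021e-05]
```

View pics/scene5d.png

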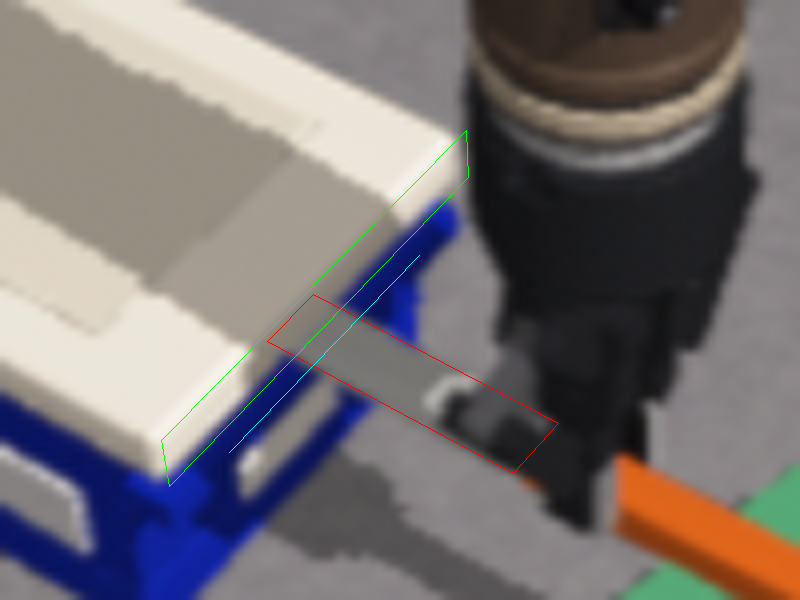

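View pics/side5d.png

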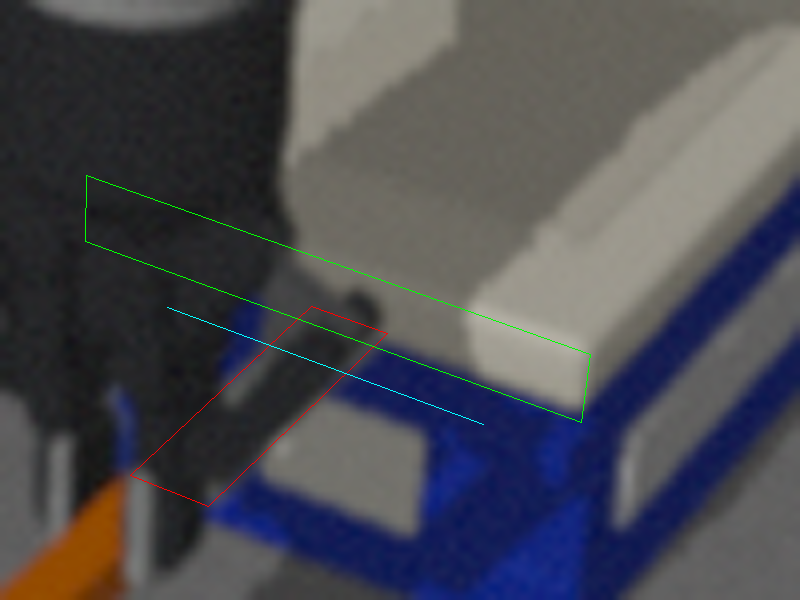

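```bash
cat >> h.py <<'E'
def tip_arc(th,r=.196,off=-.0015): # tip position pressing lid at angle th
    return tcp_for_tip(.096-r*np.cos(th), .1+r*np.sin(th)+off)
E
python3 - <<'E'
from h import *
for th in [0.0,.08,.16,.24,.32,.4,.48]:
    env.move_linear(tip_arc(th),max_speed=.06); o=sensors.get_obs(); print(round(th,2),o['force'].round(1),round(float(o['opening']),4))
env.hold(.3);st()
for n in['side','scene']: snap(n,n+'6')
a=np.hstack([cv2.imread('pics/side6.png')[80:300,220:440],cv2.imread('pics/scene6.png')[80:300,140:360]])
cv2.imwrite('pics/c6.png',cv2.resize(a,(800,400)))
E
```

```text
0.0 [-0.1  0.1 -0.7] 0.0153
0.08 [ 0.8 -0.1 -1.1] 0.0153
0.16 [-0.3 -0.  -0.6] 0.0152
0.24 [ 0.2 -0.2 -0.5] 0.0155
0.32 [-0.1 -0.  -2.3] 0.0154
0.4 [-0.8  0.5 -0.9] 0.0156
0.48 [-0.1 -0.1 -0.5] 0.0156
t 16.8 p [0.5331 0.0289 0.2025] F [ 0.1 -0.5 -1.6] op 0.0156 j [ -1.6  10.7 108.3  -0.   61.  -10.8]
```

View pics/c6.png

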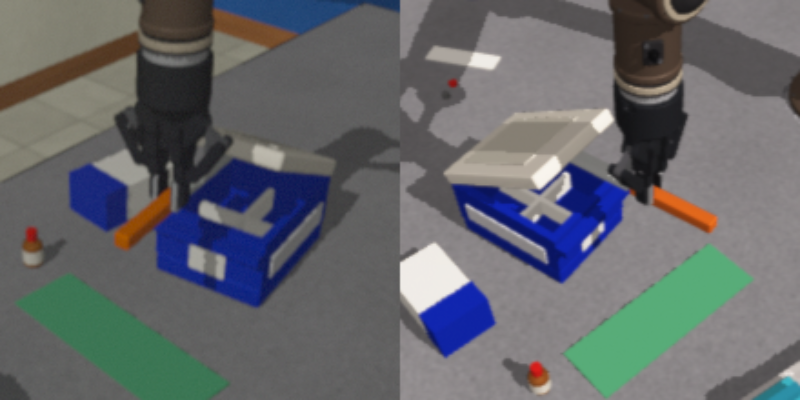

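```bash
python3 - <<'E'
from h import *
for th in np.arange(.56,1.69,.1):
    env.move_linear(tip_arc(th),max_speed=.1); o=sensors.get_obs(); print(round(th,2),o['force'].round(1),round(float(o['opening']),4))
for n in['side','scene']: snap(n,n+'7')
a=np.hstack([cv2.imread('pics/side7.png')[60:280,220:440],cv2.imread('pics/scene7.png')[60:280,140:360]])
cv2.imwrite('pics/c7.png',cv2.resize(a,(800,400)))
E
```

```text
0.56 [-0.6 -0.1 -2.1] 0.0153
0.66 [ 0.4  0.1 -1.3] 0.0155
0.76 [ 0.3  0.1 -1.4] 0.0156
0.86 [-0.4 -0.2 -0.8] 0.0152
0.96 [ 0.8 -0.4 -0.9] 0.0155
1.06 [-0.4 -0.4 -1.6] 0.0152
1.16 [ 0.3 -0.2 -1. ] 0.0154
1.26 [-0.5 -0.1 -0.4] 0.0157
1.36 [-0.1 -0.3 -1.3] 0.0155
1.46 [-1.5 -0.1 -1.3] 0.0152
1.56 [ 0.3 -0.4 -1.1] 0.0158
1.66 [ 0.1 -0.  -0.9] 0.0153
```

View pics/c7.png

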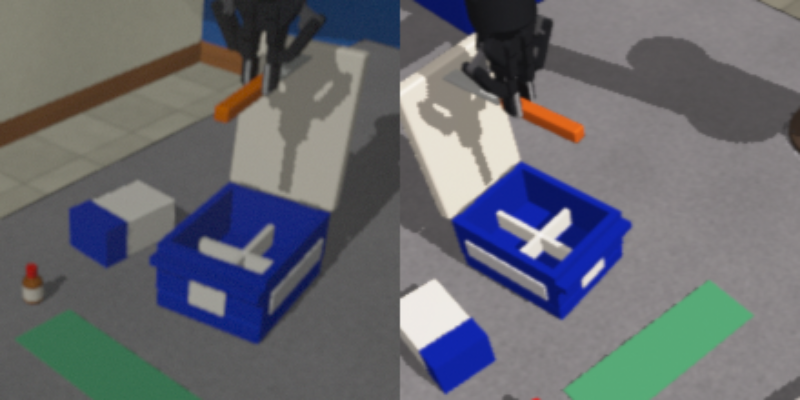

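```bash
python3 - <<'E'
from h import *
o=sensors.get_obs(); env.move_linear(o['ee_pos']-EX*.12,max_speed=.2)
Rm=rot(86.24)
env.move_pose([.558,.079,.16],Rm)
env.move_linear([.558,.079,.05],max_speed=.12)
env.move_linear([.558,.079,.0255],max_speed=.04); st()
hand.move_gripper(.05); st()
env.move_linear([.558,.079,.15],max_speed=.15)
# view mould
env.move_pose([.42,.33,.36],rot(90)); st()
c,im=snap('wrist','w8'); np.save('w8c.npy',c,allow_pickle=True)
snap('side','side8')
E
```

```text
t 24.8 p [0.5572 0.079  0.0254] F [-3.2 -1.   4.6] op 0.0154 j [  3.6  28.9 108.6  -0.   42.7 -82.6]
t 25.2 p [0.5581 0.079  0.0254] F [ 0.7  0.  -0.2] op 0.0503 j [  3.6  28.9 108.5  -0.   42.5 -82.6]
t 27.5 p [0.4201 0.3291 0.3586] F [ 0.8  1.  -0.1] op 0.0500 j [ 33.4   2.8  98.5  -0.   78.9 -56.5]
```

View pics/w8.png

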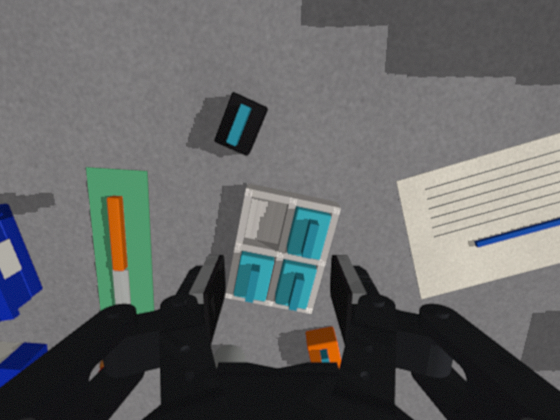

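View pics/side8.png

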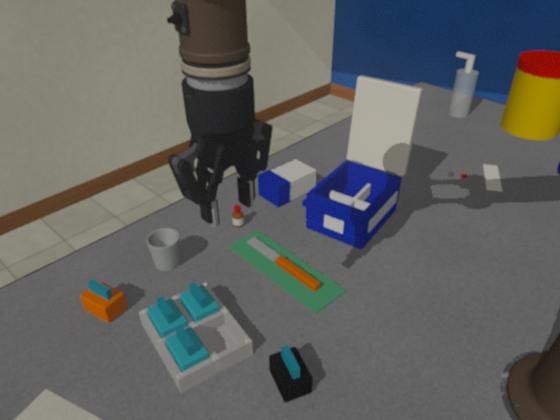

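```bash
python3 - <<'E'
from h import *
im=cv2.imread('pics/w8.png')
cv2.imwrite('pics/w8c.png',cv2.resize(im[180:320,210:350],(800,800),interpolation=cv2.INTER_CUBIC)[:800])
cv2.imwrite('pics/w8c.png',cv2.resize(im[180:320,210:350],(600,600),interpolation=cv2.INTER_CUBIC))
E
```

```text
(no output)
```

View pics/w8c.png

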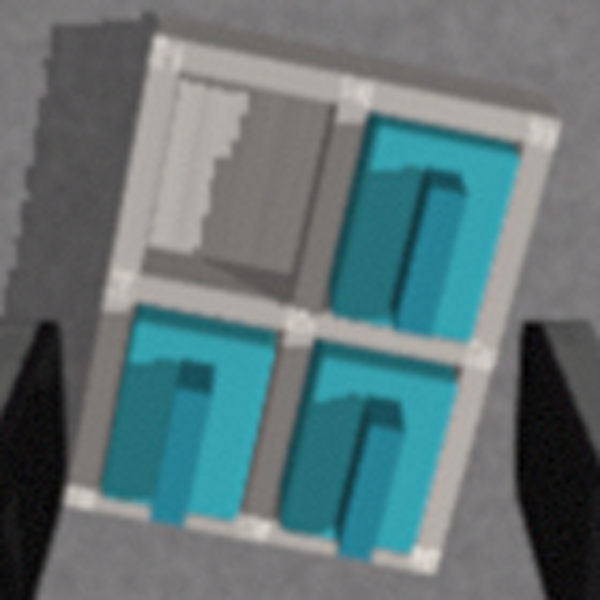

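```bash
python3 - <<'E'
from h import *
c=np.load('w8c.npy',allow_pickle=True).item()
f=lambda u:(210+u[0]/4.2857-.4,180+u[1]/4.2857-.4)
A,B,C,D=[onz(c,f(u),.036)[:2] for u in[(157,36),(560,119),(437,573),(66,498)]]
for n,a,b in[('AB',A,B),('BC',B,C),('DC',D,C),('AD',A,D)]: d=b-a;print(n,np.linalg.norm(d).round(4),np.degrees(np.arctan2(d[1],d[0])).round(2))
m=(A+B+C+D)/4;print('centre',m,A,B,C,D)
# rib far-near top edges at z .072 : crop pts of rib top face corners
for nm,pts in {'b1':[(432,170),(466,190),(435,335),(400,325)],'b2':[(183,362),(213,390),(184,524),(152,518)],'b3':[(370,398),(404,428),(372,560),(338,552)]}.items():
    w=np.array([onz(c,f(u),.072)[:2] for u in pts]);print(nm,w.mean(0).round(4))
ang=np.radians(-13.0)
E
```

```text
AB 0.1365 78.02
BC 0.1775 -11.71
DC 0.1388 77.05
AD 0.1751 -12.46
centre [0.54709414 0.3328503 ] [0.44672148 0.28453086] [0.4750491 0.4180756] [0.64886418 0.38204808] [0.61774182 0.24674665]
b1 [0.5098 0.3733]
b2 [0.578  0.2928]
b3 [0.5914 0.3549]
```

```bash
cat >> h.py <<'E'
MC=np.array([.5465,.333]); am=np.radians(-12.3); UX=np.array([np.cos(am),np.sin(am)]); UY=np.array([-UX[1],UX[0]])
RM=rot(77.7)
def pick(sx,sy,tag):
    p=MC+UX*.042*sx+UY*.032*sy
    hand.move_gripper(.04,60)
    env.move_pose([*p,.15],RM)
    env.move_linear([*p,.072],max_speed=.1); st()
    hand.move_gripper(0,60); st()
    env.move_linear([*p,.19],max_speed=.12); o=st()
    c,im=snap('wrist','pick'+tag); snap('side','pick_s'+tag); return o
E
python3 - <<'E'
from h import *
pick(-1,1,'1')
E
```

```text
t 29.7 p [0.5129 0.3736 0.0726] F [-0.1  0.2 -0.1] op 0.0400 j [ 32.1  30.6  98.2  -0.   51.1 -45.6]
t 30.1 p [0.5129 0.3735 0.073 ] F [ 0.1 -0.5  3. ] op 0.0108 j [ 32.1  30.5  98.2  -0.   51.2 -45.6]
t 31.2 p [0.5115 0.3727 0.1888] F [ 0.2  0.6 -1.1] op 0.0104 j [ 32.1  22.1  95.2   0.   62.8 -45.6]
```

View pics/pick1.png

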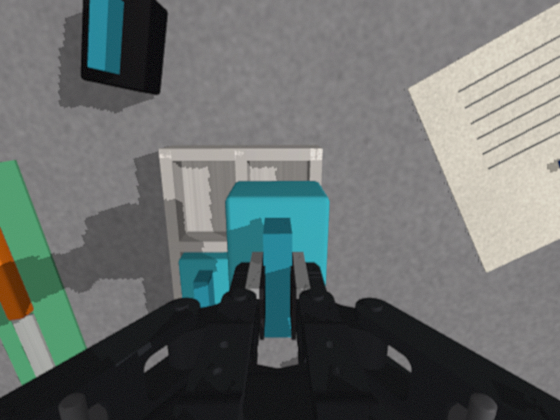

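View pics/pick_s1.png

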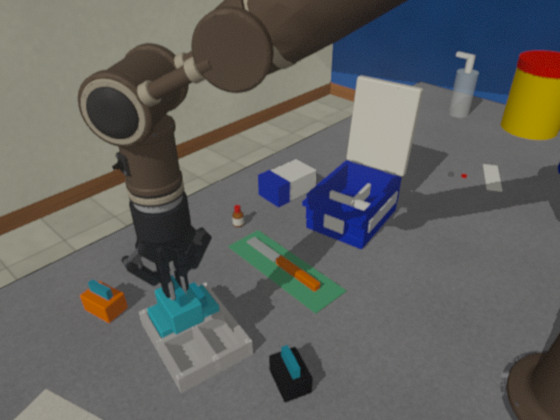

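```bash
python3 - <<'E'
from h import *
o=sensors.get_obs();c=calib('wrist');T=o['eef_rot'];p=o['ee_pos']
w=lambda x,y,z:p+T@np.array([x,y,z])
for nm,P in {'rib top end':(.001,0,-.025),'rib bot end':(.023,0,-.025),'body top edge':(.023,0,-.035),'body bot edge':(.065,0,-.035),'body top corner':(.023,.025,-.035),'body top corner2':(.023,-.025,-.035)}.items():
    print(nm,proj(c,[w(*P),w(P[0],P[1],P[2]-.003)]).round(1).tolist())
im=cv2.imread('pics/pick1.png')[170:350,215:345];cv2.imwrite('pics/p1c.png',cv2.resize(im,(432,600),interpolation=cv2.INTER_CUBIC))
E
```

```text
rib top end [[277.2, 233.7], [277.2, 226.7]]
rib bot end [[277.2, 217.3], [277.2, 211.2]]
body top edge [[277.2, 196.8], [277.2, 190.5]]
body bot edge [[277.3, 179.5], [277.3, 174.4]]
body top corner [[331.0, 196.8], [331.3, 190.5]]
body top corner2 [[223.5, 196.8], [223.2, 190.5]]
```

View pics/p1c.png

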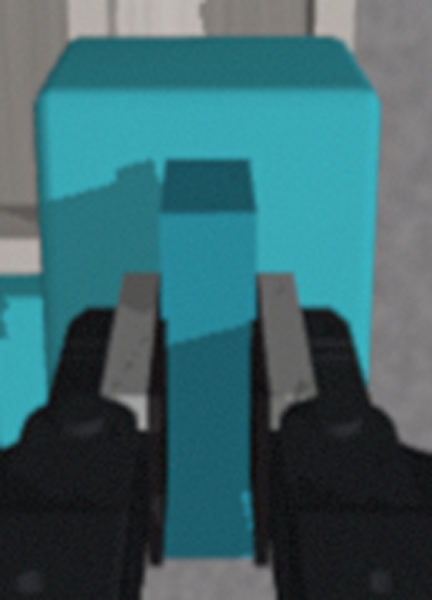

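```bash
python3 - <<'E'
from h import *
env.move_pose(car(.044,.034,.27),RP); st()
c,im=snap('wrist','w9')
pts={'front rim outer':[car(-.096,-.076,.1),car(-.096,.076,.1)],'front rim inner':[car(-.084,-.064,.1),car(-.084,.064,.1)],'divider top':[car(-.084,-.004,.06),car(-.0,-.004,.06),car(-.084,.004,.06),car(-.0,.004,.06)],'cross':[car(-.004,-.064,.06),car(-.004,.064,.06)]}
big=im.copy()
for k,P in pts.items():
    u=proj(c,P).round().astype(int)
    for i in range(0,len(u),2): cv2.line(big,tuple(map(int,u[i])),tuple(map(int,u[i+1])),(0,0,255),1)
cv2.imwrite('pics/w9d.png',cv2.resize(big[:300],(784,420)))
E
```

```text
t 33.4 p [ 0.6053 -0.2026  0.2697] F [ 0.4  0.3 -1. ] op 0.0104 j [-22.4  18.2  90.6   0.   71.2 -31.7]
```

View pics/w9d.png

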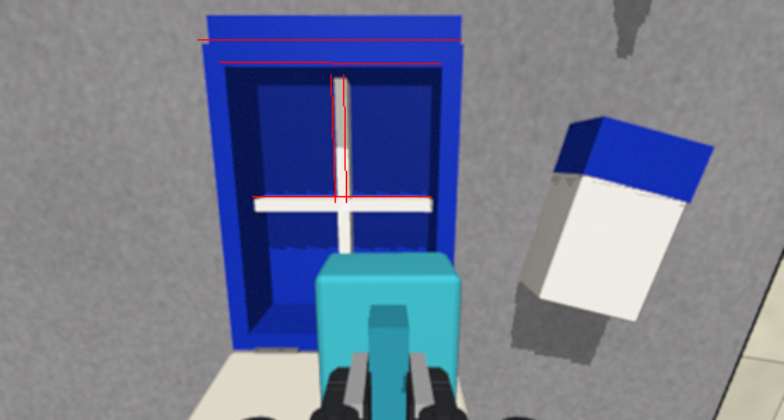

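```bash
cat >> h.py <<'E'
CO=CO+EY*.002+EX*.0015
def place(x,y,tag):
    env.move_linear(car(x,y,.19),max_speed=.15)
    f0=sensors.get_obs()['force']
    for z in (.14,.12,.11,.102,.098,.096,.0955):
        env.move_linear(car(x,y,z),max_speed=.06); o=sensors.get_obs(); d=o['force']-f0
        print(z,d.round(1))
        if np.linalg.norm(d)>12: print('CONTACT'); return False
    hand.move_gripper(.022); st()
    env.move_linear(car(x,y,.19),max_speed=.1)
    snap('wrist','place'+tag); snap('scene','place_s'+tag); return True
E
python3 - <<'E'
from h import *
print(place(.044,.034,'1'))
E
```

```text
0.14 [ 0.3 -0.3 -0.2]
0.12 [-0.4 -1.1 -0.1]
0.11 [-0.4 -0.1 -1. ]
0.102 [-0.4 -0.3 -0.3]
0.098 [ 0.1 -0.4 -0.6]
0.096 [-0.  -0.4 -0.9]
0.0955 [-0.9 -0.6 -0.8]
t 37.3 p [ 0.6076 -0.205   0.0958] F [ 0.   0.6 -0.9] op 0.0220 j [-22.5  29.4  96.8   0.   53.8 -31.7]
True
```

View pics/place1.png

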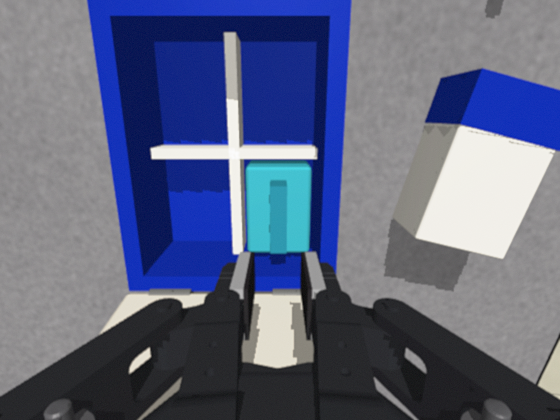

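View pics/place_s1.png

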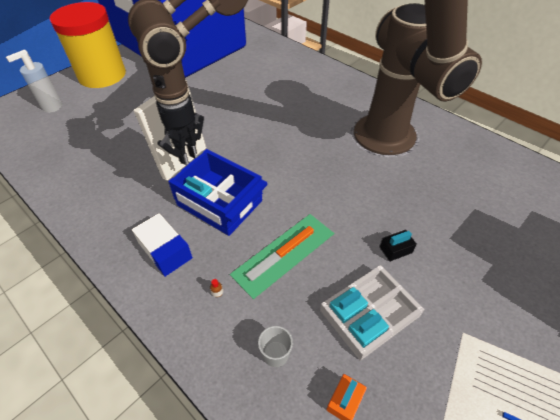

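```bash
python3 - <<'E'
from h import *
pick(1,-1,'2')
im=cv2.imread('pics/pick2.png')[170:350,200:360];cv2.imwrite('pics/p2c.png',cv2.resize(im,(533,600)))
E
```

```text
t 41.5 p [0.5814 0.2931 0.0726] F [ 0.1 -0.6  0.2] op 0.0398 j [ 22.9  32.1  95.8  -0.   52.1 -54.8]
t 41.9 p [0.5814 0.293  0.073 ] F [ 0.  -0.1  2.1] op 0.0105 j [ 22.9  32.   95.8  -0.   52.1 -54.8]
t 43.0 p [0.5798 0.2925 0.1888] F [-0.2 -1.5 -1.3] op 0.0106 j [ 22.9  23.8  92.8   0.   63.6 -54.8]
```

View pics/p2c.png

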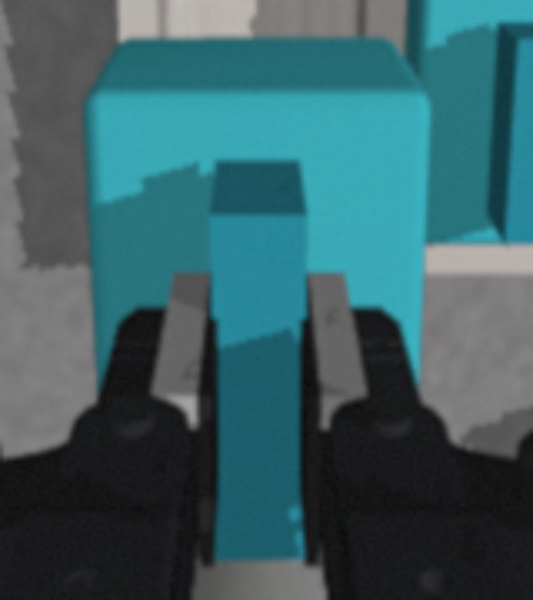

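Held centred again (rib end at the same row as before). Placing it in a front compartment.

```bash
python3 - <<'E'
from h import *
env.move_pose(car(-.044,-.034,.24),RP)
if place(-.044,-.034,'2'):
    pass
E
```

```text
0.14 [ 1.  -0.8 -0.6]
0.12 [ 0.9 -0.6  0.2]
0.11 [ 1.2 -0.3 -0.1]
0.102 [ 0.4  0.5 -0.1]
0.098 [ 0.6 -0.6  0.1]
0.096 [ 0.4 -0.1 -0.8]
0.0955 [ 0.1 -0.9 -0.6]
t 48.3 p [ 0.5264 -0.1291  0.0958] F [-0.4 -0.7  0.9] op 0.0221 j [-18.4  20.2 110.7  -0.   49.  -27.6]
```

View pics/place_s2.png

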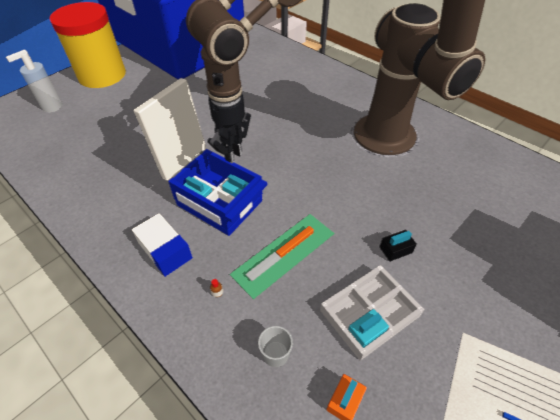

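```bash
python3 - <<'E'
from h import *
pick(1,1,'3')
im=cv2.imread('pics/pick3.png')[170:350,200:360];cv2.imwrite('pics/p3c.png',cv2.resize(im,(533,600)))
E
```

```text
t 52.5 p [0.595  0.3557 0.0726] F [ 0.6  0.6 -0.3] op 0.0401 j [ 27.3  35.9  89.3   0.   54.7 -50.4]
t 52.9 p [0.595  0.3556 0.0732] F [-0.1 -0.3  2.9] op 0.0105 j [ 27.3  35.9  89.4  -0.   54.7 -50.4]
t 54.0 p [0.5935 0.3549 0.1886] F [-0.3  0.4 -0.6] op 0.0107 j [ 27.3  28.2  86.4   0.   65.6 -50.4]
```

View pics/p3c.png

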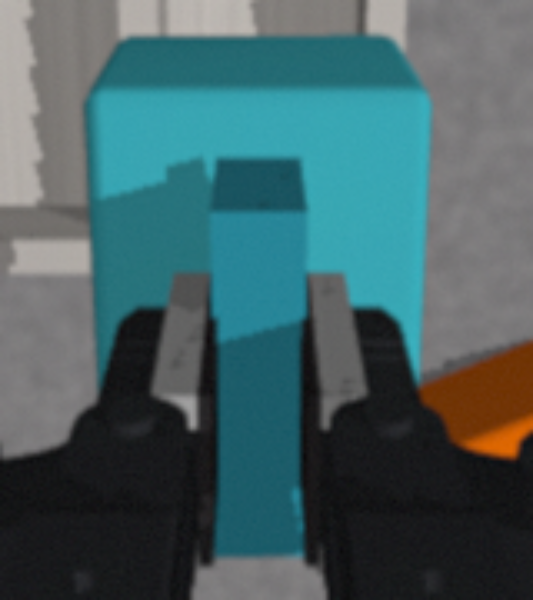

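```bash
python3 - <<'E'
from h import *
env.move_pose(car(-.044,.034,.24),RP)
place(-.044,.034,'3')
o=sensors.get_obs(); env.move_linear(car(.0,.0,.33),max_speed=.2)
snap('wrist','w10'); snap('side','side10'); st()
E
```

```text
0.14 [0.4 0.4 0.9]
0.12 [1.  0.6 0.8]
0.11 [ 0.7 -0.2  1.4]
0.102 [-0.1  0.4  0.7]
0.098 [-0.   0.5  1. ]
0.096 [0.3 0.7 0.5]
0.0955 [-1.1 -0.4  1.2]
t 59.4 p [ 0.5936 -0.1182  0.0959] F [ 0.2  0.7 -0.3] op 0.0221 j [-15.4  26.  102.    0.   51.9 -24.6]
t 61.6 p [ 0.5659 -0.1662  0.3277] F [-0.2 -0.8  0.2] op 0.0222 j [-20.6  10.4  93.5   0.   76.3 -29.8]
```

View pics/w10.png

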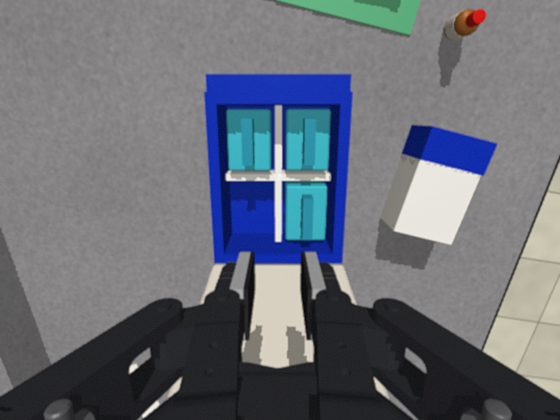

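View pics/side10.png

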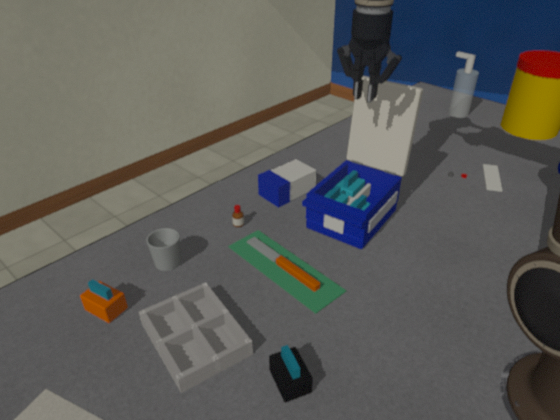

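View pics/place_s3.png

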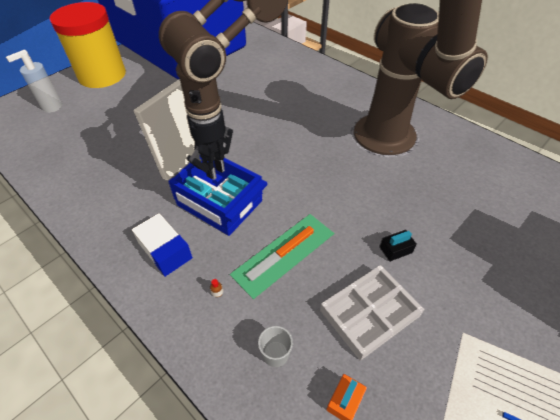

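```bash
cat >> h.py <<'E'
def close_pose(th,r=.17,gap=0.):
    x=.096-r*np.cos(th)+(.022+gap)*np.sin(th); z=.1+r*np.sin(th)+(.022+gap)*np.cos(th)
    return car(x+.011,0,z+.019)
E
python3 - <<'E'
from h import *
hand.move_gripper(0,40)
env.move_linear(car(0,0,.43),max_speed=.2)
env.move_linear(car(.22,0,.43),max_speed=.2)
env.move_linear(car(.22,0,.29),max_speed=.2); st()
for th in np.arange(1.7,.25,-.1):
    env.move_linear(close_pose(th),max_speed=.1); o=sensors.get_obs(); print(round(th,2),o['force'].round(1))
snap('side','side11')
E
```

```text
t 64.7 p [ 0.6027 -0.3843  0.2919] F [ 0.6 -0.3  0.5] op -0.0002 j [-36.   25.7  77.8   0.   76.4 -45.2]
1.7 [-0.1 -0.2  0.5]
1.6 [ 1.6 -1.  -0.2]
1.5 [ 0.3 -0.9  0.8]
1.4 [-0.4  0.4 -0.8]
1.3 [-0.4 -0.2 -0.2]
1.2 [ 0.  -1.2 -0.6]
1.1 [ 0.9 -0.6 -0.9]
1.0 [ 0.5 -0.7 -0.2]
0.9 [-0.5  0.1 -0.1]
0.8 [ 0.5 -0.1  0. ]
0.7 [-1.1 -0.7  0.1]
0.6 [-0.1 -1.1 -0.5]
0.5 [ 0.2 -0.8 -0.9]
0.4 [ 0.2 -1.1 -0.5]
0.3 [-0.5 -0.1  0.6]
```

View pics/side11.png

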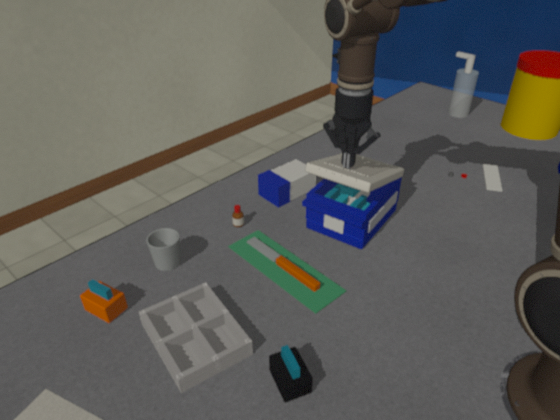

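```bash
python3 - <<'E'
from h import *
for th in (.2,.1,.05,.02,0):
    env.move_linear(close_pose(th),max_speed=.08); o=sensors.get_obs(); print(th,o['force'].round(1))
for k in range(1,8):
    env.move_linear(close_pose(0)-EZ*.001*k,max_speed=.03); o=sensors.get_obs(); print(k,o['force'].round(1),o['ee_pos'].round(4))
    if o['force'][2]>12: break
p=sensors.get_obs()['ee_pos']
env.move_linear(p+EZ*.12,max_speed=.15)
env.move_linear(p+EZ*.25-EX*.1,max_speed=.2)
snap('side','side12');snap('scene','scene12');st()
E
```

```text
0.2 [-0.9  0.   0.4]
0.1 [-0.3 -0.4  0.3]
0.05 [ 0.4 -0.1  0.1]
0.02 [-0.3  0.5  0.7]
0 [-0.2  0.3  0.2]
1 [-1.1 -0.4  5.5] [ 0.5569 -0.1048  0.141 ]
2 [-3.   0.9 10.5] [ 0.5569 -0.1048  0.1409]
3 [-4.9  1.  15.1] [ 0.557  -0.1048  0.1409]
t 74.4 p [ 0.5403 -0.0067  0.389 ] F [-1.  -1.   0.1] op -0.0001 j [ -5.3   2.7  95.1  -0.   82.3 -14.5]
```

View pics/side12.png

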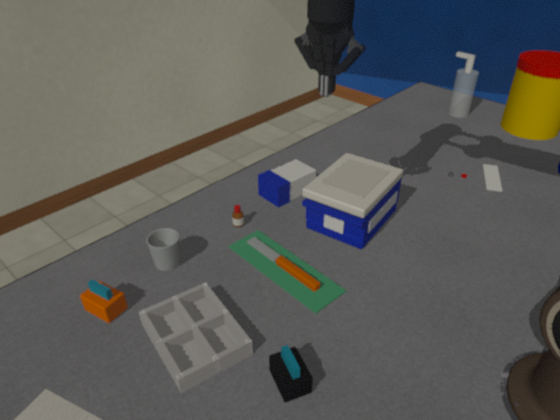

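View pics/scene12.png

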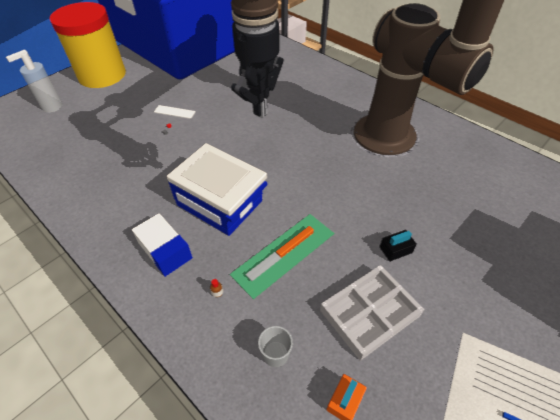

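```bash
python3 - <<'E'
from h import *
im=cv2.imread('pics/scene12.png');c=calib('scene');hsv=cv2.cvtColor(im,cv2.COLOR_BGR2HSV)[200:300,220:340]
p=np.argwhere(cv2.inRange(hsv,(4,150,100),(20,255,255)))[:,::-1]+[220,200]
print('handle centre',np.mean([onz(c,u,.02)[:2] for u in p],0))
order.finish_job()
E
```

```text
handle centre [0.5317191  0.08435679]
the job is handed in; nothing more can be done
```

The blue carrier is packed, and I handed the job in at about 74 s of the 210 s allowed. No verdict was reported.

- **Lid opening:** I slid the blade into the pry slot and levered the lid with it alone. In the pictures the lid was at about 0.45 rad partway up, and I carried it on to roughly upright. The wrist force stayed within 2 to 3 N of its noise, so the blade-on-lid contact is judged from the pictures, not from a force reading.
- **Blade:** I put it back on the green mat before starting on the bricks. The last pictures show it flat there, with the handle centre at about (0.53, 0.08) m, well inside the mat.
- **Bricks:** Three were present, all in the mould. Each is upright in its own compartment, confirmed by a wrist picture with the lid still open, and the mould is now empty. I did not touch the black and orange look-alikes.
- **Lid closing:** I pushed the lid shut from behind after all the bricks were in. The fingertips stopped at 0.122 m, the height of the shut lid's top, with the downward push reaching about 15 N, and the side and scene pictures show it closed.
- **Other objects:** The vial, carton and swab pot look unmoved.

One disagreement turned up: my first estimate of the carrier's position was about 2 mm off from a later wrist view. I corrected it before placing the first brick. No check failed.

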